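# Lay out a test beam path on the optical table

## Task

First, before moving any optic, stand the amber beacon on the white pad on top of the laser head. Then stand the beamsplitter cube on the beam line halfway between the laser's and the camera's fronts, square to the beam; the red lens on the beam line halfway between laser front and beamsplitter, its glass across the beam; and the blue photodetector left of the beamsplitter as seen from the laser, 110 mm from it centre to centre, looking into it at right angles to the beam. Leave everything upright and let go, and do not disturb the objective, the screwdriver or the tissue box.

Things in the scene. Friction and masses are not known exactly. Their poses are not given: they have to be found in the camera images.
- laser: fixed black laser head, 140 long x 90 wide x 80 mm high, yellow stripe on top near its front. Origin: on the table below the centre of its front face (red aperture 55 mm up). x: beam direction, out of the front to the camera; y: left as seen along the beam; z up. It spans x -140..0, y -45..45 mm. White round pad, 56 mm across, on its flat top (height 80 mm), centred at x -70 mm, y 0.
- camera: fixed white camera: body 70 x 60 x 80 mm high, with a dark round tube in front (44 mm across, 30 mm long). Origin: on the table below the tube's front end; x: out of the tube to the laser; z up. It always faces the laser, on the beam line: the line from the laser's origin to the camera's, 420 mm long. It reaches back to x -100 mm, 30 mm to either side.
- beacon: amber (orange) warning beacon: black base 42 mm across and 12 mm high, orange upright cylinder 32 mm across from there up to 44 mm height (top rim rounded 4 mm). About 90 g. Origin: centre of its underside, z up.
- splitter: beamsplitter: black 36 mm cube, green round windows on its four sides, green square on top, on a pedestal (steel foot 42 mm across, 9 mm high; post 16 mm). The cube spans heights 37 to 73 mm, faces normal to its x and y; any of the four ways round will do. About 160 g. Origin: centre of the foot's underside, z up.
- lens: red lens holder: upright red disc 40 mm across, 14 mm thick, glass on both faces, on a pedestal (steel foot 42 mm across, 9 mm high; post 16 mm). Disc centre at 55 mm, top at 75 mm height. x: optical axis, through the 14 mm thickness (either way round will do); z up. Grip it across the thickness. About 120 g. Origin: centre of the foot's underside.
- detector: blue photodetector: box 30 (x) x 36 (y) x 40 mm high, heights 35 to 75 mm, on a pedestal (steel foot 42 mm across, 9 mm high; post 16 mm). A black tube, 22 mm across, sticks out 10 mm in front; a white stripe on top marks the front edge. x: the way it looks; z up. Grip it across the 36 mm. About 140 g. Origin: centre of the foot's underside.
- objective: bystander: brass microscope objective with a yellow ring, standing, 30 mm across and 48 mm high. Origin: centre of its underside. Leave alone.
- driver: bystander: screwdriver lying on the table beyond the beam path. Leave alone.
- tissues: bystander: brown cardboard box of lens tissues, 110 (x) x 60 (y) x 45 mm high. Origin: centre of its underside. Leave alone.
Not all that is in view belongs to the job. What is shaped like the detector but purple or yellow is not meant.

How it is judged:
On the way:
1. the beacon stands, let go, on the pad on the laser head while lens, beamsplitter and photodetector are still where they started (x of beacon in the frame of laser between -0.085 and -0.055 m and y of beacon in the frame of laser between -0.015 and 0.015 m and z of beacon in the frame of laser between 0.074 and 0.086 m and angle between beacon's own z axis and vertical below 0.1 rad and linear speed of beacon below 0.02 m/s and angular speed of beacon below 0.2 rad/s and contact force between the fingers and beacon below 0.05 N and distance of each of lens, splitter, detector from where it was at the start of the episode below 0.03 m), for 0.2 s.
At the end, for the whole second after the job is handed in: Beacon on pad, 15 mm. Beamsplitter 210, lens 105 mm from laser front (15 mm), 10 mm off beam at most, square in 0.17 rad. Detector left, 110 mm from splitter (15 mm), 30 mm along beam, square in 0.17 rad, splitter within 20 mm of its axis. All upright (0.1 rad), at rest, released (x of beacon in the frame of laser between -0.085 and -0.055 m and y of beacon in the frame of laser between -0.015 and 0.015 m and z of beacon in the frame of laser between 0.074 and 0.086 m and angle between each of beacon, splitter, lens, detector's own z axis and vertical below 0.1 rad and linear speed of each of beacon, splitter, lens, detector below 0.02 m/s and angular speed of each of beacon, splitter, lens, detector below 0.2 rad/s and contact force between the fingers and beacon below 0.05 N and x of splitter in the frame of laser between 0.195 and 0.225 m and y of splitter in the frame of laser between -0.01 and 0.01 m and z of splitter in the frame of laser between -0.006 and 0.006 m and contact force between the fingers and splitter below 0.05 N and (angle between the x axis of splitter and the x axis of laser, either way round below 0.17 rad or angle between the y axis of splitter and the x axis of laser, either way round below 0.17 rad) and x of lens in the frame of laser between 0.09 and 0.12 m and y of lens in the frame of laser between -0.01 and 0.01 m and z of lens in the frame of laser between -0.006 and 0.006 m and contact force between the fingers and lens below 0.05 N and angle between the x axis of lens and the x axis of laser, either way round below 0.17 rad and horizontal distance between detector and splitter between 0.095 and 0.125 m and x of detector in the frame of laser between 0.18 and 0.24 m and y of detector in the frame of laser above 0.08 m and z of detector in the frame of laser between -0.006 and 0.006 m and contact force between the fingers and detector below 0.05 N and angle between the x axis of detector and the y axis of laser, either way round below 0.17 rad and x of splitter in the frame of detector above 0.08 m and y of splitter in the frame of detector between -0.02 and 0.02 m); the robot touches nothing.
It fails at once if the brass objective was moved more than 15 mm (distance of objective from where it was at the start of the episode above 0.015 m).
It fails at once if the screwdriver was moved more than 15 mm (distance of driver from where it was at the start of the episode above 0.015 m).
It fails at once if the tissue box was moved more than 15 mm (distance of tissues from where it was at the start of the episode above 0.015 m).
It also fails if it takes over 107 s, if anything falls off the work surface, if the arm or the gripper's body presses on something with over 40 N, if the wrist force passes 120 N, or if a joint passes its speed limit or range.

## Robot

A 6-joint arm with a two-finger parallel gripper is mounted at the origin on the work surface. World frame = base frame: x ahead of the robot, y to its left, z up, the work surface at z = 0. Lengths are in m, angles in rad, forces in N, time in s.
With the tool pointing down it reaches from about 0.375 to 0.9 m from the base axis. Payload 3.1 kg.
Tool frame: the origin (TCP) lies between the finger pads; the fingertips stand manip.finger_overhang ahead of it and the grasp point (between the pads) lies 5 mm behind it (manip.finger_overhang is the distance from the TCP to the fingertips, in m); z points along the fingers, y is the line along which they close (so a half turn about z gives the same grasp; the last joint's range is limited). The gripper opens to 85 mm and grips with 20 to 120 N. Pads are 22 mm wide; open, the fingers measure 114 mm over their backs; the gripper's body (76 mm by 85 mm) begins 54 mm behind the grasp point. The pads swing forward as they close: fully open they stand 13 mm farther back than shut.
Start: joints at [1.054, 0.527, 1.433, -0, 1.181, -0.178], TCP at [0.208, 0.589, 0.245] pointing down, gripper open.
Joint ranges: [-3.08, 3.08], [-0.75, 2.2], [0.22, 2.44], [-1.43, 4.57], [0, 2.65], [-2.85, 2.85]. Speed limits (rad/s): [2.79, 2.79, 3.14, 3.14, 3.14, 3.14].

## Interface

Orientations are given as a unit quaternion [x, y, z, w].
In Python, from station import manip gives the robot as it stands.
- The arm moves only by the tool drive_tool, never from a script. Its argument "plan" is a list of rows, each a list of 7 numbers: the shift along the tool's x, y, z in m, then the turn, a rotation vector about the tool's x, y, z in degrees, then the opening, from -1 (shut) to 1 (fully open). In form: [[x, y, z, wx, wy, wz, gripper], ...]. A call has 1 to 10 rows; each row shifts and turns the commanded pose from where the row before left it, along the tool's axes as they then stand; what a row does not reach is not made up. A row lasts 1/10 s, in which the tool goes at most 50 mm and 8.59 degrees, less where a joint would pass 70% of its speed; a pose out of reach is approached as far as the arm can. A call is refused whole if a number of a shift passes 0.05 or a number of a turn 8.59, either way. A call with a gripper value outside its range is refused whole. The fingers move at their own pace and stop on an object; "newtons" is the grip in N (left out, the last holds). Time passes only in rows, so rows that do not move let the fingers close. It gives the time, the measured TCP pose, the force, the opening and the grip force at its end, in the units of the state.
- manip.sense(): the state, without advancing time (a new reading comes with each control period).
- manip.snapshot(name): name is "scene" or "top" or "wrist"; returns a dict with "image" (384x512x3 uint8, red, green, blue), "z_map" (384x512 float32, m along the optical axis (not along the pixel's ray), 0 where there is no reading), "fov_y" (degrees; the focal length in pixels is half the picture's height over the tangent of half this angle, whatever the lens; pixels are square), "cx", "cy" (the principal point, pixels), "extrinsics" (4x4, takes a point from camera to world coordinates); the wrist camera has in their place "mount" (4x4, takes a point from camera to tool coordinates, whose origin is the TCP and whose axes are the flange's). Camera axes: x right, y up, looking along -z (the intrinsics and any distortion apply to the point x, -y, -z); pixel columns grow to the right and rows downward; lengths in m; the calibration is good to about 2 mm. The wrist camera is an equidistant fisheye: a pixel r from the principal point sees the ray r / f radians off the axis. A picture is of the moment at which its call begins: read the wrist's pose just before it.
- manip.sign_off(): hands the job in; it is judged then, once.
The state is a dict: "t": time; "q": joint angles; "qd": joint speeds; "tau": joint torques, N m; "tcp_pos": TCP position; "tool_rot": TCP orientation; "force": force on the tool from outside, world axes, zero at the start; "ft_torque": the same for the moment, N m; "finger_gap": opening from 0.0 (shut) to 1.0 (fully open); "gripper_force": force on a finger pad.
Only numpy, scipy, OpenCV 4.12 (cv2) and the standard library are available. Lean on these libraries where they do the work, as an engineer would, in place of code of your own. Each camera call takes 0.05 s, during which the arm holds its last target. There are 200 camera calls.

## Working session

There is one attempt and no reset: what is moved stays moved. The work goes in short steps, Python scripts to look and compute and a tool call to move; the robot and the scene stay as the last step left them, time stands still between calls to the robot, and variables do not carry over. Pictures are saved under pics/ and viewed, at most 14 in all, crops included, and the job is handed in when it is done.

Besides the shell and the picture viewer there is one more tool, called after ">>>" as name(argument=value, ...), one argument or row to a line, values as JSON. drive_tool: Moves the arm, as the interface text tells. Its arguments: {"type":"object","properties":{"plan":{"type":"array"},"newtons":{"type":"number"}},"required":["plan"]}

```bash
mkdir -p pics; ls
cat > h.py <<'E'
import numpy as np,cv2
from station import manip
def snap(n):
    s=manip.snapshot(n); return s
def K(s): 
    h=s['image'].shape[0]; return h/2/np.tan(np.radians(s['fov_y'])/2)
def cloud(s):
    f=K(s); z=s['z_map']; v,u=np.mgrid[:z.shape[0],:z.shape[1]]
    p=np.stack([(u-s['cx'])/f*z,-(v-s['cy'])/f*z,-z],-1)
    E=np.array(s['extrinsics']); return p@E[:3,:3].T+E[:3,3]
def ray(s,u,v,h):
    f=K(s);E=np.array(s['extrinsics']);d=E[:3,:3]@np.array([(u-s['cx'])/f,-(v-s['cy'])/f,-1.]);o=E[:3,3]
    return o+d*(h-o[2])/d[2]
E
python3 - <<'E'
from h import *
import pickle
S={n:snap(n) for n in('scene','top')}
pickle.dump(S,open('s0.pkl','wb'))
for n,s in S.items():
    cv2.imwrite(f'pics/{n}0.png',cv2.resize(s['image'][:,:,::-1],(800,600),interpolation=cv2.INTER_CUBIC)); print(n,s['fov_y'],s['cx'],s['cy'],np.round(s['extrinsics'],3).tolist(),[k for k in s])
print(manip.finger_overhang,manip.sense())
E
```

```text
pics
scene 57.914366349525665 256.7379866096516 194.82776444877652 [[-0.547, -0.698, 0.462, 0.978], [0.837, -0.449, 0.314, 0.195], [-0.012, 0.558, 0.83, 0.805], [0.0, 0.0, 0.0, 1.0]] ['image', 'z_map', 'fov_y', 'cx', 'cy', 'extrinsics']
top 50.70108424271188 253.7851973083822 192.21583055667995 [[-0.001, 0.996, -0.091, 0.458], [-1.0, 0.001, 0.014, -0.066], [0.014, 0.091, 0.996, 1.073], [0.0, 0.0, 0.0, 1.0]] ['image', 'z_map', 'fov_y', 'cx', 'cy', 'extrinsics']
0.014 {'t': 0.1, 'q': array([ 1.05352584e+00,  5.28356236e-01,  1.43377075e+00,  2.71724246e-05,
        1.18141523e+00, -1.78464319e-01]), 'qd': array([-0.00078399, -0.00091777, -0.00146141,  0.00104566,  0.00019045,
        0.0008066 ]), 'tau': array([-1.74321785e-04, -4.43309569e+01, -1.78588325e+01, -2.36473406e-04,
        4.02744205e-03, -2.54280842e-06]), 'tcp_pos': array([0.20736051, 0.58894532, 0.24444297]), 'tool_rot': array([ 1.68599023e-01,  9.85684239e-01, -9.12106101e-04, -3.44106782e-04]), 'force': array([-0.33045161, -0.12065266,  0.26557987]), 'ft_torque': array([0.07437992, 0.03126016, 0.01477417]), 'gripper_force': 0.0, 'finger_gap': 1.001957258712746}
```

View pics/top0.png

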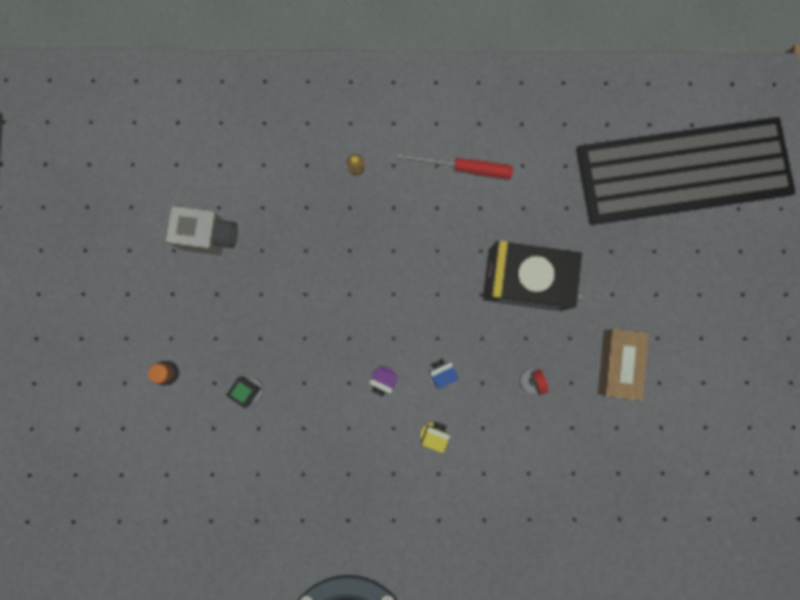

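View pics/scene0.png

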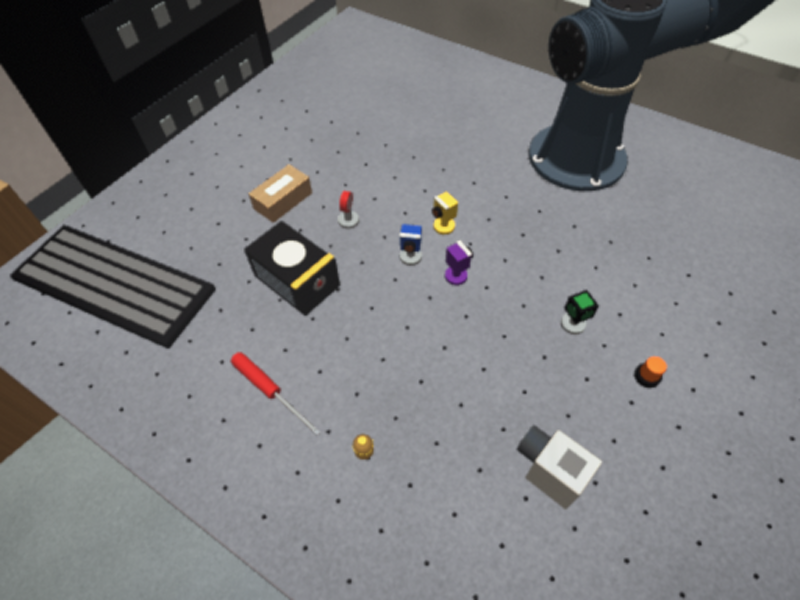

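The top view (800×600) shows the laser at (535,275) with its pad at (537,273), facing the camera at (200,230). The beacon is at (160,373), splitter (243,391), blue detector (444,374), lens (538,381), and the purple and yellow decoys at (383,380) and (435,438). In the scene view the beacon is at (652,370), splitter (580,310), blue (410,243) and lens (347,207).

```bash
cat >> h.py <<'E'
HSV={'beacon':((5,150,120),(14,255,255)),'green':((50,80,50),(80,255,255)),'blue':((105,110,60),(122,255,255)),
'red':((175,130,70),(180,255,255)),'stripe':((20,110,120),(32,255,255)),'white':((0,0,150),(180,60,255)),'purple':((128,80,40),(160,255,255))}
def mask(s,c,roi=None):
    h=cv2.cvtColor(s['image'],cv2.COLOR_RGB2HSV)
    m=cv2.inRange(h,*map(np.array,HSV[c]))
    if c=='red': m|=cv2.inRange(h,np.array((0,130,70)),np.array((4,255,255)))
    if roi: z=np.zeros_like(m); a,b,c_,d=roi; z[b:d,a:c_]=m[b:d,a:c_]; m=z
    return m
def blobs(m,amin=15):
    n,l,st,c=cv2.connectedComponentsWithStats(m); return [(c[i],st[i,4],l==i) for i in range(1,n) if st[i,4]>=amin]
def tri(s1,p1,s2,p2):
    A=[];b=[]
    o=[];d=[]
    for s,p in((s1,p1),(s2,p2)):
        a=ray(s,*p,0.);c=ray(s,*p,.3);d.append((c-a)/np.linalg.norm(c-a));o.append(a)
    M=sum(np.eye(3)-np.outer(x,x) for x in d);r=sum((np.eye(3)-np.outer(x,x))@y for x,y in zip(d,o))
    return np.linalg.solve(M,r)
E
python3 - <<'E'
from h import *
import pickle
S=pickle.load(open('s0.pkl','rb'))
for n,s in S.items():
    P=cloud(s)
    for c in HSV:
        for ce,a,l in blobs(mask(s,c)):
            q=P[l]; hz=np.percentile(q[:,2],95); t=q[q[:,2]>hz-.006]
            if a>4000 or abs(q[:,1].mean())>.6 or q[:,0].mean()>.9 or q[:,0].mean()<.2: continue
            r=cv2.minAreaRect(t[:,:2].astype(np.float32))
            print(n,c,ce.round(1),a,'topz %.3f'%hz,'mid',t.mean(0).round(3),'rect',np.round(r[0],3),np.round(r[1],3),round(r[2],1))
    for lo,hi,box in((.072,.09,(.5,.75,-.35,-.1)),(.072,.09,(.5,.75,.1,.5))):
        k=(P[...,2]>lo)&(P[...,2]<hi)&(P[...,0]>box[0])&(P[...,0]<box[1])&(P[...,1]>box[2])&(P[...,1]<box[3])
        r=cv2.minAreaRect(P[k][:,:2].astype(np.float32));print('top face',P[k].mean(0).round(3),np.round(r[0],3),np.round(r[1],3),r[2])
E
```

```text
scene beacon [419.3 233.9] 118 topz 0.047 mid [0.446 0.302 0.059] rect [0.698 0.245] [0.028 0.569] 77.3
scene green [373.4 192.1] 100 topz 0.076 mid [0.404 0.164 0.074] rect [0.404 0.164] [0.027 0.029] 56.9
scene blue [263.1 146.3] 69 topz 0.077 mid [ 0.426 -0.156  0.075] rect [ 0.427 -0.154] [0.022 0.034] 35.1
scene blue [263.2 155.1] 31 topz 0.069 mid [ 0.48  -0.122  0.119] rect [0.704 0.03 ] [0.64  0.031] 33.9
scene red [220.1 127.8] 56 topz 0.076 mid [ 0.422 -0.306  0.074] rect [ 0.421 -0.307] [0.023 0.012] 22.6
scene red [162.7 239.4] 338 topz 0.028 mid [ 0.783 -0.226  0.031] rect [ 0.863 -0.035] [0.514 0.037] 67.4
scene stripe [286.9 127.7] 68 topz 0.078 mid [ 0.326 -0.137  0.076] rect [ 0.326 -0.138] [0.034 0.019] 64.8
scene stripe [283.8 144.4] 101 topz 0.020 mid [ 0.339 -0.136  0.029] rect [ 0.338 -0.134] [0.011 0.021] 19.3
scene stripe [198.9 173.2] 163 topz 0.082 mid [ 0.6   -0.244  0.081] rect [ 0.598 -0.244] [0.017 0.09 ] 83.0
scene stripe [231.5 281.5] 32 topz 0.048 mid [0.803 0.012 0.115] rect [0.882 0.089] [0.286 0.012] 45.4
scene stripe [233.2 288.8] 25 topz 0.033 mi
[... 3696 characters left out ...]
 ] [0.052 0.295] 25.1
top white [401.5 232.8] 195 topz 0.048 mid [ 0.449 -0.451  0.057] rect [ 0.468 -0.268] [0.4   0.061] 84.2
top white [282.1 236.1] 36 topz 0.078 mid [ 0.442 -0.147  0.104] rect [ 0.445 -0.114] [0.098 0.017] 84.7
top white [243.4 246.6] 34 topz 0.078 mid [ 0.416 -0.053  0.075] rect [ 0.416 -0.053] [0.032 0.006] 66.2
top white [280.3 277.1] 39 topz 0.078 mid [ 0.342 -0.144  0.075] rect [ 0.342 -0.144] [0.034 0.006] 69.1
top purple [246.1 240.2] 128 topz 0.077 mid [ 0.43  -0.06   0.074] rect [ 0.43 -0.06] [0.034 0.019] 64.2
top face [ 0.591 -0.29   0.079] [ 0.592 -0.293] [0.126 0.09 ] 82.30443572998047
top face [0.665 0.242 0.079] [0.664 0.235] [0.1  0.06] 82.84322357177734
```

>>> drive_tool(
  plan=[
    [-0.031,-0.0195,0.004,0,0,0,1],
    [-0.031,-0.0195,0.004,0,0,0,1],
    [-0.031,-0.0195,0.004,0,0,0,1],
    [-0.031,-0.0195,0.004,0,0,0,1],
    [-0.031,-0.0195,0.004,0,0,0,1],
    [-0.031,-0.0195,0.004,0,0,0,1],
    [-0.031,-0.0195,0.004,0,0,0,1],
    [-0.031,-0.0195,0.004,0,0,0,1],
    [-0.031,-0.0195,0.004,0,0,0,1],
    [-0.031,-0.0195,0.004,0,0,0,1],
  ],
)

```text
t: 1.1
tcp_pos: [0.4358, 0.3012, 0.2049]
tool_rot: [0.169, 0.986, -0.0, -0.0]
force: [0.6, 0.2, -0.1]
finger_gap: 1.002
gripper_force: 0.0
```

```bash
cat >> h.py <<'E'
from scipy.spatial.transform import Rotation as R
def wrist():
    st=manip.sense(); s=manip.snapshot('wrist'); T=np.eye(4);T[:3,:3]=R.from_quat(st['tool_rot']).as_matrix();T[:3,3]=st['tcp_pos']
    s['extrinsics']=T@np.array(s['mount']); s['st']=st; return s
def wdir(s,u,v):
    f=K(s); u=np.asarray(u,float);v=np.asarray(v,float);dx=u-s['cx'];dy=v-s['cy'];r=np.hypot(dx,dy)+1e-9;th=r/f
    d=np.stack([np.sin(th)*dx/r,-np.sin(th)*dy/r,-np.cos(th)],-1); return d
def wcloud(s):
    z=s['z_map'];v,u=np.mgrid[:z.shape[0],:z.shape[1]];d=wdir(s,u,v);p=d/(-d[...,2:])*z[...,None]
    p[z<=0]=np.nan
    E=s['extrinsics'];return p@E[:3,:3].T+E[:3,3]
def wray(s,u,v,h):
    E=s['extrinsics'];d=wdir(s,u,v)@E[:3,:3].T;o=E[:3,3];return o+d*((h-o[2])/d[...,2])[...,None]
def yaw():
    st=manip.sense();y=R.from_quat(st['tool_rot']).as_matrix()[:,1];return np.degrees(np.arctan2(y[1],y[0]))
def go(x,y,z,yw=None):
    st=manip.sense();M=R.from_quat(st['tool_rot']).as_matrix();d=M.T@(np.array([x,y,z])-st['tcp_pos'])
    print('shift tool',d.round(4),'yaw now %.2f'%yaw(),'' if yw is None else 'turn wz %.2f'%(-((yw-yaw()+90)%180-90)),'t',st['t'],'tilt',(M[2]).round(4))
def top(s,c,h,amin=20,xy=None,rad=.05):
    "wrist: colour blob's pixels cast on plane h -> rect"
    P=wcloud(s);out=[]
    for ce,a,l in blobs(mask(s,c),amin):
        v,u=np.nonzero(l);q=wray(s,u,v,h);zc=P[l][:,2]
        k=np.abs(zc-h)<.008
        if k.sum()<amin: continue
        q=q[k];r=cv2.minAreaRect(q[:,:2].astype(np.float32))
        o=(np.round(r[0],4),np.round(r[1],4),round(r[2],1))
        if xy is None or np.hypot(*(np.array(r[0])-xy))<rad: print(c,ce.round(0),int(k.sum()),'depth z %.3f'%np.nanmedian(zc[k]),'mean',q.mean(0).round(4)[:2],'rect',*o)
E
python3 - <<'E'
from h import *
import pickle
S=pickle.load(open('s0.pkl','rb'))
for a,b,n in(((373.4,192.1),(153.8,250.6),'green'),((184.6,161.8),(342.8,174.9),'pad'),((198.9,173.2),(319.7,171.7),'stripe')):
    print(n,tri(S['scene'],a,S['top'],b).round(4))
for n,s in S.items():
  P=cloud(s)
  for c,box in(('beacon',(.38,.5,.2,.4)),('white',(.5,.65,-.35,-.25)),('stripe',(.5,.7,-.3,-.2))):
    k=(mask(s,c)>0)&(P[...,0]>box[0])&(P[...,0]<box[1])&(P[...,1]>box[2])&(P[...,1]<box[3]);q=P[k];q=q[q[:,2]>np.median(q[:,2])-.004];r=cv2.minAreaRect(q[:,:2].astype(np.float32))
    print(n,c,np.median(q,0).round(4),r)
s=wrist();cv2.imwrite('pics/w1.png',s['image'][:,:,::-1])
print(np.round(s['mount'],3).tolist(),s['st']['tcp_pos'],s['fov_y'])
top(s,'beacon',.044);top(s,'green',.073)
go(.437,.3,.15)
E
```

```text
green [0.4064 0.1637 0.0769]
pad [ 0.5915 -0.2995  0.0828]
stripe [ 0.6    -0.2432  0.0813]
scene beacon [0.4356 0.3042 0.0446] ((0.43486741185188293, 0.3043937683105469), (0.026136254891753197, 0.026901010423898697), 24.024707794189453)
scene white [ 0.5901 -0.3005  0.0808] ((0.5897524952888489, -0.3017923831939697), (0.054548393934965134, 0.05529431626200676), 5.07072114944458)
scene stripe [ 0.5995 -0.2438  0.0809] ((0.5978508591651917, -0.24388599395751953), (0.01703798770904541, 0.08984588831663132), 83.00096130371094)
top beacon [0.4339 0.3035 0.0436] ((0.43464455008506775, 0.30385491251945496), (0.026493500918149948, 0.0258102435618639), 44.28212356567383)
top white [ 0.5919 -0.3005  0.0795] ((0.5919550061225891, -0.3009220361709595), (0.05234900116920471, 0.05112575739622116), 43.19218444824219)
top stripe [ 0.5989 -0.2434  0.0796] ((0.5991093516349792, -0.24291349947452545), (0.013179203495383263, 0.08680246770381927), 81.72445678710938)
[[0.0, 0.947, 0.322, 0.083], [1.0, -0.0, 0.0, -0.0], [0.001, 0.322, -0.947, -0.129], [0.0, 0.0, 0.0, 1.0]] [0.43577287 0.30116404 0.20487576] 65.70646984690485
beacon [257. 180.] 685 depth z 0.044 mean [0.4313 0.3048] rect [0.4317 0.3046] [0.0293 0.0293] 70.7
green [116. 209.] 526 depth z 0.073 mean [0.4036 0.163 ] rect [0.4037 0.1628] [0.026  0.0259] 55.5
shift tool [0.0034 0.0017 0.0543] yaw now 70.43  t 1.15 tilt [-0.003  -0.0024 -1.    ]
```

View pics/w1.png

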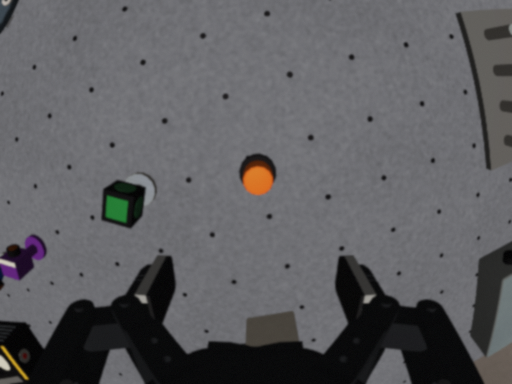

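Wrist view: the beacon is at (257,180) and the splitter at (118,208). Heights of 44 and 73 mm match the text. Descending on the beacon.

>>> drive_tool(
  plan=[
    [0.004,0.002,0.04,0,0,0,1],
    [0,0,0.04,0,0,0,1],
    [0,0,0.04,0,0,0,1],
    [0,0,0.04,0,0,0,1],
    [0,0,0.013,0,0,0,1],
    [0,0,0,0,0,0,0.2],
    [0,0,0,0,0,0,-1],
    [0,0,0,0,0,0,-1],
    [0,0,0,0,0,0,-1],
    [0,0,0,0,0,0,-1],
  ],
  newtons=30,
)

```text
t: 2.15
tcp_pos: [0.4333, 0.3063, 0.0343]
tool_rot: [0.169, 0.986, 0.001, 0.002]
force: [-0.4, 0.7, 7.2]
finger_gap: 0.361
gripper_force: 29.6
```

>>> drive_tool(
  plan=[
    [0,0,-0.03,0,0,0,-1],
    [0,0,-0.05,0,0,0,-1],
    [0,0,-0.05,0,0,0,-1],
    [-0.0235,-0.0346,-0.01,0,0,0,-1],
    [-0.0235,-0.0346,-0.01,0,0,0,-1],
    [-0.0235,-0.0346,0,0,0,0,-1],
    [-0.0235,-0.0346,0,0,0,0,-1],
    [-0.0235,-0.0346,0,0,0,0,-1],
    [-0.0235,-0.0346,0,0,0,0,-1],
    [-0.0235,-0.0346,0,0,0,0,-1],
  ],
)

```text
t: 3.15
tcp_pos: [0.5069, 0.021, 0.1832]
tool_rot: [0.169, 0.986, 0.0, 0.001]
force: [0.6, 0.6, -0.7]
finger_gap: 0.363
gripper_force: 30.3
```

>>> drive_tool(
  plan=[
    [-0.0235,-0.0346,0,0,0,0,-1],
    [-0.0235,-0.0346,0,0,0,0,-1],
    [-0.0235,-0.0346,0,0,0,0,-1],
    [-0.0235,-0.0346,0,0,0,0,-1],
    [-0.0235,-0.0346,0,0,0,0,-1],
    [-0.0235,-0.0346,0,0,0,0,-1],
    [0,0,0,0,0,0,-1],
  ],
)

```text
t: 3.85
tcp_pos: [0.5729, -0.2263, 0.1835]
tool_rot: [0.171, 0.985, -0.002, 0.003]
force: [0.1, 0.3, -0.6]
finger_gap: 0.359
gripper_force: 30.4
```

Run:
```python
from h import *
s=wrist();cv2.imwrite('pics/w2.png',s['image'][:,:,::-1]);print(s['st']['tcp_pos'])
top(s,'white',.08);top(s,'stripe',.08);top(s,'red',.075);top(s,'blue',.075);top(s,'white',.075)
go(.5912,-.301,.112)
```

```text
[ 0.57286367 -0.22632251  0.18350638]
white [290.  18.] 413 depth z 0.075 mean [ 0.4407 -0.1516] rect [ 0.4406 -0.1514] [0.0076 0.0358] 25.4
white [182. 244.] 2374 depth z 0.080 mean [ 0.5874 -0.3024] rect [ 0.5875 -0.3034] [0.0503 0.0564] 29.0
stripe [237. 200.] 448 depth z 0.080 mean [ 0.5648 -0.2401] rect [ 0.5655 -0.2401] [0.0133 0.0259] 82.6
red [110.  74.] 497 depth z 0.073 mean [ 0.421  -0.3065] rect [ 0.421  -0.3067] [0.0301 0.0161] 17.4
blue [272.  14.] 853 depth z 0.075 mean [ 0.4297 -0.1609] rect [ 0.4289 -0.1606] [0.0287 0.038 ] 40.8
white [290.  18.] 413 depth z 0.075 mean [ 0.4395 -0.1506] rect [ 0.4394 -0.1504] [0.0078 0.0366] 25.4
white [182. 244.] 2374 depth z 0.080 mean [ 0.5894 -0.3047] rect [ 0.5895 -0.3057] [0.0514 0.0576] 29.0
shift tool [-0.0447 -0.0667  0.0712] yaw now 70.37  t 3.9 tilt [-2.6e-03 -7.0e-04 -1.0e+00]
```

View pics/w2.png

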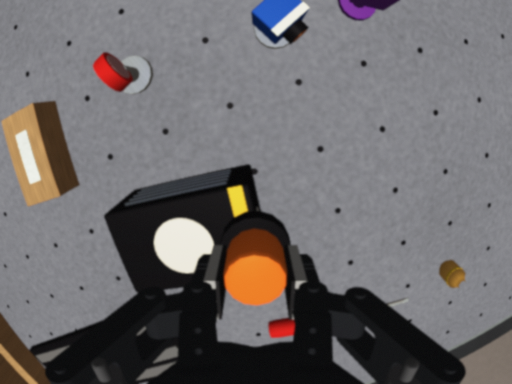

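The beacon hangs upright in the fingers at (256,265). The pad is at (182,244).

>>> drive_tool(
  plan=[
    [-0.0207,-0.0325,0,0,0,0,-1],
    [-0.0206,-0.0326,0,0,0,0,-1],
    [0,0,0.025,0,0,0,-1],
    [0,0,0.025,0,0,0,-1],
    [0,0,0.012,0,0,0,-1],
    [0,0,0.004,0,0,0,-1],
    [0,0,0.002,0,0,0,-1],
    [0,0,0,0,0,0,-1],
  ],
)

```text
t: 4.7
tcp_pos: [0.5887, -0.2949, 0.1152]
tool_rot: [0.168, 0.986, -0.0, 0.001]
force: [0.5, 0.1, 0.0]
finger_gap: 0.365
gripper_force: 30.3
```

>>> drive_tool(
  plan=[
    [-0.0034,-0.0058,0,0,0,0,-1],
    [0,0,0.0015,0,0,0,-1],
    [0,0,0,0,0,0,-1],
  ],
)

```text
t: 5.0
tcp_pos: [0.5906, -0.3034, 0.1144]
tool_rot: [0.169, 0.986, -0.001, 0.002]
force: [0.3, -1.9, 3.5]
finger_gap: 0.36
gripper_force: 30.6
```

>>> drive_tool(
  plan=[
    [0,0,0,0,0,0,0.0],
    [0,0,0,0,0,0,0.5],
    [0,0,0,0,0,0,1],
    [0,0,0,0,0,0,1],
    [0,0,-0.02,0,0,0,1],
    [0,0,-0.04,0,0,0,1],
    [0,0,-0.04,0,0,0,1],
    [0,0,0,0,0,0,1],
  ],
)

```text
t: 5.8
tcp_pos: [0.5927, -0.3039, 0.2194]
tool_rot: [0.168, 0.986, -0.003, 0.006]
force: [1.1, -1.2, 0.8]
finger_gap: 1.001
gripper_force: 0.0
```

Run:
```python
from h import *
s=wrist();cv2.imwrite('pics/w3.png',s['image'][:,:,::-1]);print(s['st']['tcp_pos'])
top(s,'beacon',.124);top(s,'white',.08);top(s,'stripe',.08)
for n in('scene','top'):
    t=snap(n);P=cloud(t);k=(mask(t,'beacon')>0)&(P[...,0]>.5)&(P[...,0]<.7)&(P[...,1]>-.4)&(P[...,1]<-.2)
    if k.sum(): q=P[k];q=q[q[:,2]>.118];print(n,np.median(q,0),cv2.minAreaRect(q[:,:2].astype(np.float32))[0])
    if n=='top': import pickle;pickle.dump(t,open('s1.pkl','wb'))
go(.404,.163,.2,57)
```

```text
[ 0.59266783 -0.30388236  0.21942336]
beacon [256. 204.] 831 depth z 0.124 mean [ 0.5906 -0.3035] rect [ 0.5886 -0.3038] [0.0297 0.0306] 70.7
white [260. 176.] 946 depth z 0.080 mean [ 0.5818 -0.2951] rect [ 0.5867 -0.3001] [0.0561 0.0488] 62.9
stripe [317. 172.] 1280 depth z 0.080 mean [ 0.5956 -0.244 ] rect [ 0.5976 -0.2443] [0.0134 0.0909] 82.2
scene [ 0.59217905 -0.30073692  0.12414618] (0.591022253036499, -0.30279970169067383)
shift tool [0.3287 0.3765 0.0129] yaw now 70.59 turn wz 13.59 t 5.95 tilt [ 9.e-04  3.e-04 -1.e+00]
```

View pics/w3.png

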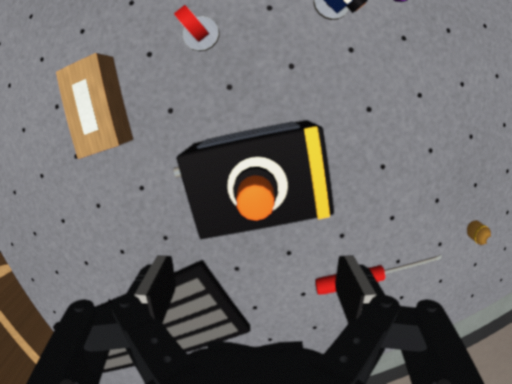

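The beacon stands on the pad; in view its top is at (256,204), and it measures within about 2 mm of the pad centre at z 0.124. Next is the splitter.

>>> drive_tool(
  plan=[
    [0.0299,0.0342,0,0,0,0,1],
    [0.0299,0.0342,0,0,0,0,1],
    [0.0299,0.0342,0,0,0,0,1],
    [0.0299,0.0342,0,0,0,0,1],
    [0.0299,0.0342,0,0,0,0,1],
    [0.0299,0.0342,0,0,0,0,1],
    [0.0299,0.0342,0,0,0,0,1],
    [0.0299,0.0342,0,0,0,0,1],
    [0.0299,0.0342,0,0,0,0,1],
    [0.0299,0.0342,0,0,0,0,1],
  ],
)

```text
t: 6.95
tcp_pos: [0.4188, 0.1216, 0.2115]
tool_rot: [0.169, 0.986, -0.0, -0.002]
force: [0.8, 0.1, 0.4]
finger_gap: 1.0
gripper_force: 0.0
```

>>> drive_tool(
  plan=[
    [0.0299,0.0342,0.02,0,0,0,1],
    [0,0,0.02,0,0,7,1],
    [0,0,0,0,0,6.6,1],
    [0,0,0,0,0,0,1],
    [0,0,0,0,0,0,1],
  ],
)

```text
t: 7.45
tcp_pos: [0.4036, 0.1623, 0.1721]
tool_rot: [0.283, 0.959, -0.0, -0.001]
force: [0.2, 0.4, 0.1]
finger_gap: 1.002
gripper_force: 0.0
```

Run:
```python
from h import *
s=wrist();print(s['st']['tcp_pos'])
top(s,'green',.073)
go(.4045,.163,.05,57)
```

```text
[0.40363254 0.16225889 0.17206339]
green [257. 205.] 935 depth z 0.073 mean [0.4037 0.163 ] rect [0.404  0.1628] [0.0256 0.0252] 57.1
shift tool [-1.000e-04  1.100e-03  1.224e-01] yaw now 57.08 turn wz 0.08 t 7.5 tilt [ 9.e-04 -7.e-04 -1.e+00]
```

>>> drive_tool(
  plan=[
    [0,0.001,0.04,0,0,0,1],
    [0,0,0.04,0,0,0,1],
    [0,0,0.032,0,0,0,1],
    [0,0,0.009,0,0,0,1],
    [0,0,0,0,0,0,0.2],
    [0,0,0,0,0,0,-1],
    [0,0,0,0,0,0,-1],
    [0,0,0,0,0,0,-1],
    [0,0,0,0,0,0,-1],
  ],
  newtons=40,
)

```text
t: 8.4
tcp_pos: [0.4058, 0.1633, 0.0532]
tool_rot: [0.284, 0.959, 0.001, 0.002]
force: [-0.3, -0.9, 7.0]
finger_gap: 0.414
gripper_force: 41.5
```

>>> drive_tool(
  plan=[
    [0,0,-0.04,0,0,0,-1],
    [0,0,-0.04,0,0,0,-1],
    [-0.0361,-0.0044,0,0,0,0,-1],
    [-0.0361,-0.0044,0,0,0,0,-1],
    [-0.0361,-0.0044,0,0,0,0,-1],
    [-0.0361,-0.0044,0,0,0,0,-1],
    [-0.0361,-0.0044,0,0,0,0,-1],
    [-0.0361,-0.0044,0,0,0,0,-1],
    [-0.0361,-0.0044,0,0,0,0,-1],
    [-0.0361,-0.0044,0,0,0,0,-1],
  ],
)

```text
t: 9.4
tcp_pos: [0.6283, -0.0245, 0.1323]
tool_rot: [0.284, 0.959, 0.0, -0.0]
force: [0.1, 0.0, -0.4]
finger_gap: 0.416
gripper_force: 40.9
```

>>> drive_tool(
  plan=[
    [0,0,0,0,0,-7,-1],
    [0,0,0,0,0,-7,-1],
    [0,0,0,0,0,-7,-1],
    [0,0,0,0,0,-4.2,-1],
    [0,0,0,0,0,0,-1],
    [0,0,0,0,0,0,-1],
  ],
)

```text
t: 10.0
tcp_pos: [0.6275, -0.0235, 0.1321]
tool_rot: [0.069, 0.998, 0.0, -0.0]
force: [-0.2, 0.1, -1.9]
finger_gap: 0.414
gripper_force: 40.9
```

Run:
```python
from h import *
s=wrist();cv2.imwrite('pics/w4.png',s['image'][:,:,::-1]);print(s['st']['tcp_pos'])
top(s,'stripe',.08);top(s,'white',.08)
P=wcloud(s)
for b in((.5,.75,.15,.35),):
    k=(P[...,2]>.07)&(P[...,2]<.088)&(P[...,0]>b[0])&(P[...,0]<b[1])&(P[...,1]>b[2])&(P[...,1]<b[3])
    if k.sum()>20: print('cam',k.sum(),cv2.minAreaRect(P[k][:,:2].astype(np.float32)))
E=s['extrinsics'];k=(mask(s,'green')>0)
for h in(.14,.155):
    v,u=np.nonzero(k);q=wray(s,u,v,h)[:,:2];k2=np.hypot(*(q-s['st']['tcp_pos'][:2]).T)<.04
    print(h,cv2.minAreaRect(q[k2].astype(np.float32)),np.nanmedian(P[v[k2],u[k2],2]))
go(.6288,-.0235,.053,82.3)
```

```text
[ 0.62746791 -0.02350758  0.1321087 ]
stripe [  9. 235.] 579 depth z 0.080 mean [ 0.6091 -0.2458] rect [ 0.6041 -0.2459] [0.0139 0.0782] 82.3
white [44. 12.] 220 depth z 0.076 mean [ 0.4442 -0.1515] rect [ 0.4437 -0.1508] [0.0074 0.0273] 26.0
white [254. 215.] 514 depth z 0.088 mean [ 0.6166 -0.0222] rect [ 0.6156 -0.0229] [0.0378 0.0146] 83.5
white [510. 245.] 21 depth z 0.079 mean [0.6841 0.2113] rect [0.6839 0.2109] [0.0101 0.0029] 18.3
cam 807 ((0.6647700071334839, 0.19893880188465118), (0.03560526669025421, 0.04707513004541397), 83.28878784179688)
0.14 ((0.6286258697509766, -0.024178573861718178), (0.02769809402525425, 0.03932921588420868), 82.13168334960938) 0.1521469797351151
0.155 ((0.6182472109794617, -0.02274211309850216), (0.024256588891148567, 0.03444253280758858), 82.13164520263672) 0.1521469797351151
shift tool [-0.0012  0.0002  0.0791] yaw now 82.12 turn wz -0.18 t 10.05 tilt [-1.e-04 -0.e+00 -1.e+00]
```

View pics/w4.png

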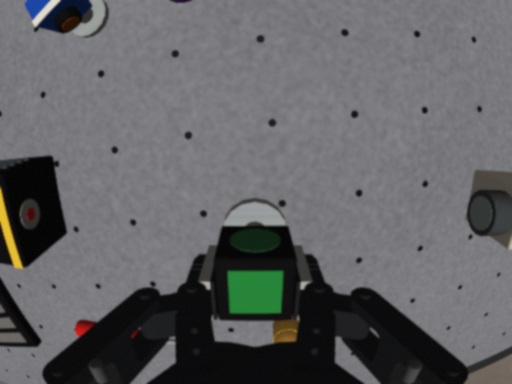

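The splitter is held square at (256,293), between the laser aperture at (30,213) and the camera tube at (481,213). Casting those for a check before lowering.

Run:
```python
from h import *
s=wrist()
a=wray(s,np.array([30.]),np.array([213.]),.055)[0];b=wray(s,np.array([481.]),np.array([213.]),.055)[0]
print(a,b,'mid',(a+b)/2,'dist',np.hypot(*(b-a)[:2]),'ang',np.degrees(np.arctan2(*(b-a)[[1,0]])))
h=cv2.cvtColor(s['image'],cv2.COLOR_RGB2HSV);m=cv2.inRange(h,np.array((50,100,100)),np.array((80,255,255)))
for ce,A,l in blobs(m,300):
    v,u=np.nonzero(l);print(ce,A,cv2.minAreaRect(wray(s,u,v,.152)[:,:2].astype(np.float32)),s['st']['tcp_pos'])
```

```text
[ 0.59916002 -0.23154067  0.055     ] [0.65665848 0.18479037 0.055     ] mid [ 0.62790925 -0.02337515  0.055     ] dist 0.4202827713367881 ang 82.13676187701077
[254.8799639  291.16064982] 2216 ((0.6256345510482788, -0.02383894845843315), (0.02378065511584282, 0.02346939407289028), 82.14537048339844) [ 0.62756032 -0.02352864  0.13205388]
```

The midpoint is (0.628, −0.0234), the span 420.3 mm and the angle 82.1°, all as expected. Lowering.

>>> drive_tool(
  plan=[
    [-0.002,0,0.03,0,0,0,-1],
    [0,0,0.03,0,0,0,-1],
    [0,0,0.013,0,0,0,-1],
    [0,0,0.004,0,0,0,-1],
    [0,0,0.003,0,0,0,-1],
    [0,0,0,0,0,0,-1],
  ],
)

```text
t: 10.7
tcp_pos: [0.6301, -0.0239, 0.0534]
tool_rot: [0.068, 0.998, -0.0, 0.001]
force: [0.7, 0.3, -1.5]
finger_gap: 0.415
gripper_force: 40.8
```

>>> drive_tool(
  plan=[
    [0,0,0.001,0,0,0,-1],
    [0,0,0,0,0,0,-0.05],
    [0,0,0,0,0,0,0.3],
    [0,0,0,0,0,0,1],
    [0,0,0,0,0,0,1],
    [0,0,-0.02,0,0,0,1],
    [0,0,-0.04,0,0,0,1],
    [0,0,-0.05,0,0,0,1],
    [0,0,-0.04,0,0,0,1],
    [0,0,0,0,0,0,1],
  ],
)

```text
t: 11.7
tcp_pos: [0.6339, -0.0247, 0.2077]
tool_rot: [0.068, 0.998, -0.001, 0.007]
force: [0.6, -0.3, -0.3]
finger_gap: 0.995
gripper_force: 0.0
```

Run:
```python
from h import *
s=wrist();print(s['st']['tcp_pos'])
top(s,'green',.073)
t=snap('top');P=cloud(t)
for ce,a,l in blobs(mask(t,'green'),15): print(ce,np.median(P[l],0))
go(.421,-.3067,.2,107)
```

```text
[ 0.63392963 -0.0246735   0.20766036]
green [255. 185.] 742 depth z 0.073 mean [ 0.6284 -0.0249] rect [ 0.6284 -0.0247] [0.0259 0.025 ] 82.2
[229.5        159.42647059] [ 0.63001414 -0.02021543  0.07318786]
shift tool [ 0.1688 -0.3085  0.0016] yaw now 82.19 turn wz -24.81 t 11.8 tilt [-2.4e-03 -2.0e-04 -1.0e+00]
```

>>> drive_tool(
  plan=[
    [0.0188,-0.0343,0,0,0,0,1],
    [0.0188,-0.0343,0,0,0,0,1],
    [0.0188,-0.0343,0,0,0,0,1],
    [0.0188,-0.0343,0,0,0,0,1],
    [0.0188,-0.0343,0,0,0,0,1],
    [0.0188,-0.0343,0,0,0,0,1],
    [0.0188,-0.0343,0,0,0,0,1],
    [0.0188,-0.0343,0,0,0,0,1],
    [0.0188,-0.0343,0,0,0,0,1],
  ],
)

```text
t: 12.7
tcp_pos: [0.418, -0.3067, 0.1987]
tool_rot: [0.068, 0.998, 0.002, -0.002]
force: [-0.1, -0.7, 0.4]
finger_gap: 1.002
gripper_force: 0.0
```

>>> drive_tool(
  plan=[
    [0,0,0.01,0,0,-8,1],
    [0,0,0.01,0,0,-8,1],
    [0,0,0,0,0,-8,1],
    [0,0,0,0,0,0,1],
    [0,0,0,0,0,0,1],
  ],
)

```text
t: 13.2
tcp_pos: [0.4196, -0.3061, 0.1795]
tool_rot: [-0.139, 0.99, 0.001, -0.001]
force: [-1.1, -0.4, -0.1]
finger_gap: 0.997
gripper_force: 0.0
```

Run:
```python
from h import *
s=wrist();cv2.imwrite('pics/w5.png',s['image'][:,:,::-1]);print(s['st']['tcp_pos'])
top(s,'red',.075,xy=(.42,-.31));top(s,'red',.071,xy=(.42,-.31))
go(.421,-.307,.052,106)
```

```text
[ 0.41955177 -0.30609709  0.17950699]
red [252. 195.] 557 depth z 0.073 mean [ 0.4158 -0.31  ] rect [ 0.4155 -0.3101] [0.0314 0.0133] 16.4
red [252. 195.] 628 depth z 0.073 mean [ 0.4157 -0.3101] rect [ 0.4155 -0.3101] [0.0346 0.0136] 16.4
shift tool [-0.001  -0.0012  0.1279] yaw now 106.06 turn wz 0.06 t 13.25 tilt [ 9.0e-04  1.8e-03 -1.0e+00]
```

View pics/w5.png

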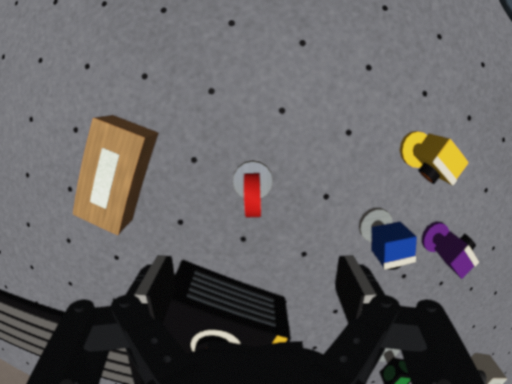

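The lens is at (252,195), its thickness along the finger line and its foot at (252,180). Grasping.

>>> drive_tool(
  plan=[
    [0.003,-0.003,0.04,0,0,0,1],
    [0,0,0.04,0,0,0,1],
    [0,0,0.035,0,0,0,1],
    [0,0,0.013,0,0,0,0.3],
    [0,0,0,0,0,0,-0.2],
    [0,0,0,0,0,0,-1],
    [0,0,0,0,0,0,-1],
    [0,0,0,0,0,0,-1],
    [0,0,0,0,0,0,-1],
  ],
  newtons=40,
)

```text
t: 14.15
tcp_pos: [0.4186, -0.311, 0.054]
tool_rot: [-0.141, 0.99, -0.001, 0.001]
force: [-0.7, 0.6, 3.4]
finger_gap: 0.153
gripper_force: 45.9
```

>>> drive_tool(
  plan=[
    [0,0,-0.045,0,0,0,-1],
    [0,0,-0.045,0,0,0,-1],
    [-0.034,0.0174,0,0,0,0,-1],
    [-0.034,0.0174,0,0,0,0,-1],
    [-0.034,0.0174,0,0,0,0,-1],
    [-0.034,0.0174,0,0,0,0,-1],
    [-0.034,0.0174,0,0,0,0,-1],
    [-0.034,0.0174,0,0,0,0,-1],
    [-0.034,0.0174,0,0,0,0,-1],
  ],
)

```text
t: 15.05
tcp_pos: [0.6136, -0.1258, 0.1433]
tool_rot: [-0.141, 0.99, -0.0, 0.0]
force: [1.0, -0.4, -1.6]
finger_gap: 0.155
gripper_force: 45.3
```

>>> drive_tool(
  plan=[
    [0,0,0,0,0,8,-1],
    [0,0,0,0,0,8,-1],
    [0,0,0,0,0,8,-1],
    [0,0,0,0,0,0,-1],
    [0,0,0,0,0,0,-1],
  ],
)

```text
t: 15.55
tcp_pos: [0.6125, -0.1271, 0.143]
tool_rot: [0.067, 0.998, -0.0, 0.0]
force: [-0.5, 0.2, -1.7]
finger_gap: 0.157
gripper_force: 45.3
```

Run:
```python
from h import *
s=wrist();cv2.imwrite('pics/w6.png',s['image'][:,:,::-1]);tc=s['st']['tcp_pos'];print(tc)
P=wcloud(s)
h=cv2.cvtColor(s['image'],cv2.COLOR_RGB2HSV)
for ce,a,l in blobs(mask(s,'red'),100):
    q=P[l]; q=q[np.isfinite(q[:,2])]; t=q[q[:,2]>np.percentile(q[:,2],97)-.004]
    print(ce,a,np.percentile(q[:,2],97),t.mean(0),t.min(0),t.max(0),cv2.minAreaRect(t[:,:2].astype(np.float32)))
go(.6135,-.1275,.054,82.14)
```

```text
[ 0.61252552 -0.12712025  0.1430314 ]
[254.81203627 275.2856554 ] 2426 0.16475255466839225 [ 0.61072106 -0.12747214  0.16307402] [ 0.59942708 -0.13519753  0.1607583 ] [ 0.62379609 -0.1195077   0.16712545] ((0.6114786863327026, -0.12750059366226196), (0.014283101074397564, 0.023807283490896225), 81.60531616210938)
shift tool [-0.001  -0.0002  0.089 ] yaw now 82.32 turn wz 0.18 t 15.6 tilt [-1.e-04 -0.e+00 -1.e+00]
```

View pics/w6.png

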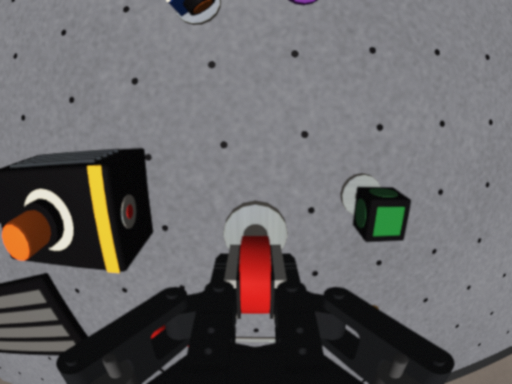

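The lens at (256,275) is held upright and square, with the splitter standing at (382,215). Lowering.

>>> drive_tool(
  plan=[
    [-0.002,0,0.04,0,0,0,-1],
    [0,0,0.03,0,0,0,-1],
    [0,0,0.013,0,0,0,-1],
    [0,0,0.004,0,0,0,-1],
    [0,0,0.0025,0,0,0,-1],
    [0,0,0,0,0,0,-1],
  ],
)

```text
t: 16.2
tcp_pos: [0.6155, -0.1278, 0.0547]
tool_rot: [0.068, 0.998, -0.0, 0.001]
force: [-0.0, 0.2, -0.6]
finger_gap: 0.155
gripper_force: 45.4
```

>>> drive_tool(
  plan=[
    [0,0,0.0015,0,0,0,-1],
    [0,0,0,0,0,0,-0.5],
    [0,0,0,0,0,0,0],
    [0,0,0,0,0,0,0.7],
    [0,0,0,0,0,0,0.7],
    [0,0,-0.02,0,0,0,0.7],
    [0,0,-0.05,0,0,0,0.7],
    [0,0,-0.05,0,0,0,0.7],
    [0,0,-0.04,0,0,0,1],
    [0,0,0,0,0,0,1],
  ],
)

```text
t: 17.2
tcp_pos: [0.6187, -0.1288, 0.2188]
tool_rot: [0.068, 0.998, -0.002, 0.007]
force: [-0.8, -0.5, 0.1]
finger_gap: 1.001
gripper_force: 0.0
```

Run:
```python
from h import *
s=wrist();print(s['st']['tcp_pos'])
top(s,'green',.073);top(s,'red',.074);top(s,'stripe',.08)
go(.435,-.153,.2,116)
```

```text
[ 0.61865313 -0.12882398  0.2188307 ]
green [360. 184.] 593 depth z 0.073 mean [ 0.6288 -0.0248] rect [ 0.6288 -0.0246] [0.0262 0.0253] 82.4
red [256. 180.] 431 depth z 0.073 mean [ 0.614  -0.1282] rect [ 0.6134 -0.1282] [0.0134 0.0319] 82.7
stripe [137. 183.] 1064 depth z 0.080 mean [ 0.5957 -0.2443] rect [ 0.5972 -0.2445] [0.0135 0.0902] 82.3
shift tool [ 0.1768 -0.0493  0.0143] yaw now 82.19 turn wz -33.81 t 17.25 tilt [-0.0078 -0.0019 -1.    ]
```

>>> drive_tool(
  plan=[
    [0.0367,-0.0104,0,0,0,0,1],
    [0.0367,-0.0104,0,0,0,0,1],
    [0.0367,-0.0104,0,0,0,0,1],
    [0.0367,-0.0104,0.01,0,0,0,0.6],
    [0.0367,-0.0104,0.01,0,0,0,0.6],
    [0,0,0.01,0,0,-8.3,0.6],
    [0,0,0,0,0,-8.3,0.6],
    [0,0,0,0,0,-8.3,0.6],
    [0,0,0,0,0,-8.3,0.6],
    [0,0,0,0,0,0,0.6],
  ],
)

```text
t: 18.25
tcp_pos: [0.4247, -0.1534, 0.1805]
tool_rot: [-0.22, 0.976, 0.001, -0.001]
force: [0.0, -0.1, -0.2]
finger_gap: 0.798
gripper_force: 0.0
```

Run:
```python
from h import *
s=wrist();cv2.imwrite('pics/w7.png',s['image'][:,:,::-1]);print(s['st']['tcp_pos'],s['st']['finger_gap'])
top(s,'blue',.075);top(s,'white',.075);top(s,'purple',.075)
go(.430,-.1555,.052,115.6)
```

```text
[ 0.42474315 -0.15335197  0.18047162] 0.7979446424137024
blue [251. 202.] 1124 depth z 0.075 mean [ 0.4249 -0.1574] rect [ 0.4247 -0.1577] [0.0239 0.0348] 25.3
white [311. 117.] 388 depth z 0.075 mean [ 0.3399 -0.1452] rect [ 0.34  -0.145] [0.0363 0.0072] 68.4
white [251. 220.] 344 depth z 0.075 mean [ 0.4395 -0.1511] rect [ 0.4396 -0.1506] [0.0074 0.0352] 25.5
white [358. 236.] 277 depth z 0.075 mean [ 0.4129 -0.0554] rect [ 0.4129 -0.0549] [0.0362 0.008 ] 64.8
white [ 73. 276.] 421 depth z 0.080 mean [ 0.5855 -0.2969] rect [ 0.5898 -0.3008] [0.0568 0.0434] 57.6
purple [336. 228.] 848 depth z 0.075 mean [ 0.424  -0.0649] rect [ 0.4224 -0.0627] [0.0403 0.0289] 62.2
shift tool [-0.0039 -0.0044  0.1286] yaw now 115.22 turn wz -0.38 t 18.3 tilt [ 0.0016  0.0026 -1.    ]
```

View pics/w7.png

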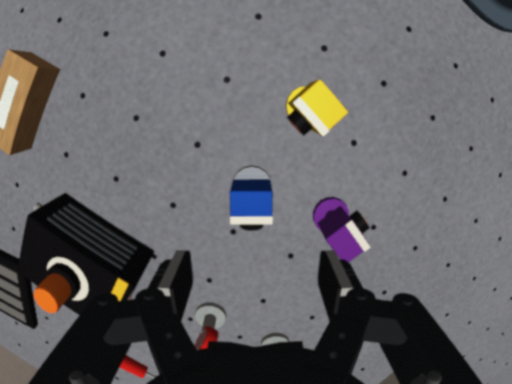

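The blue detector is at (251,205), its stripe across the finger line, and purple at (340,230) is clear of the fingers. Descending.

>>> drive_tool(
  plan=[
    [-0.004,-0.0044,0.04,0,0,0,0.6],
    [0,0,0.04,0,0,0,0.6],
    [0,0,0.035,0,0,0,0.6],
    [0,0,0.013,0,0,0,0.6],
    [0,0,0,0,0,0,0.1],
    [0,0,0,0,0,0,-1],
    [0,0,0,0,0,0,-1],
    [0,0,0,0,0,0,-1],
    [0,0,0,0,0,0,-1],
  ],
  newtons=40,
)

```text
t: 19.2
tcp_pos: [0.4317, -0.1565, 0.0546]
tool_rot: [-0.22, 0.976, -0.001, 0.001]
force: [-0.3, 0.3, -2.5]
finger_gap: 0.415
gripper_force: 43.1
```

>>> drive_tool(
  plan=[
    [0,0,-0.045,0,0,0,-1],
    [0,0,-0.05,0,0,0,-1],
    [-0.0285,0.019,0,0,0,0,-1],
    [-0.0285,0.019,0,0,0,0,-1],
    [-0.0285,0.019,0,0,0,0,-1],
    [-0.0285,0.019,0,0,0,0,-1],
    [-0.0285,0.019,0,0,0,0,-1],
  ],
)

```text
t: 19.9
tcp_pos: [0.5197, -0.0081, 0.1494]
tool_rot: [-0.22, 0.976, -0.0, 0.0]
force: [0.6, -0.8, -1.5]
finger_gap: 0.419
gripper_force: 43.2
```

>>> drive_tool(
  plan=[
    [0,0,0,0,0,8.3,-1],
    [0,0,0,0,0,8.3,-1],
    [0,0,0,0,0,8.3,-1],
    [0,0,0,0,0,8.3,-1],
    [0,0,0,0,0,0,-1],
    [0,0,0,0,0,0,-1],
  ],
)

```text
t: 20.5
tcp_pos: [0.5192, -0.0093, 0.1491]
tool_rot: [0.067, 0.998, -0.0, 0.0]
force: [-0.1, 0.5, -1.6]
finger_gap: 0.413
gripper_force: 43.2
```

Run:
```python
from h import *
s=wrist();cv2.imwrite('pics/w8.png',s['image'][:,:,::-1]);print(s['st']['tcp_pos'])
top(s,'white',.167);top(s,'green',.073);top(s,'blue',.167)
go(.5198,-.0093,.0546,82.14)
```

```text
[ 0.51918011 -0.00931383  0.14911074]
white [207. 284.] 24 depth z 0.173 mean [ 0.5115 -0.0308] rect [ 0.5116 -0.0307] [0.0034 0.0018] 21.0
white [255. 315.] 878 depth z 0.171 mean [ 0.5321 -0.0117] rect [ 0.5322 -0.0117] [0.0368 0.0074] 82.4
green [255. 329.] 415 depth z 0.073 mean [ 0.6319 -0.0253] rect [ 0.6321 -0.0254] [0.0254 0.0199] 82.3
blue [255. 287.] 3455 depth z 0.170 mean [ 0.5156 -0.0094] rect [ 0.516  -0.0095] [0.037  0.0245] 82.1
shift tool [-0.0005  0.0001  0.0944] yaw now 82.33 turn wz 0.19 t 20.55 tilt [-3.e-04 -1.e-04 -1.e+00]
```

View pics/w8.png

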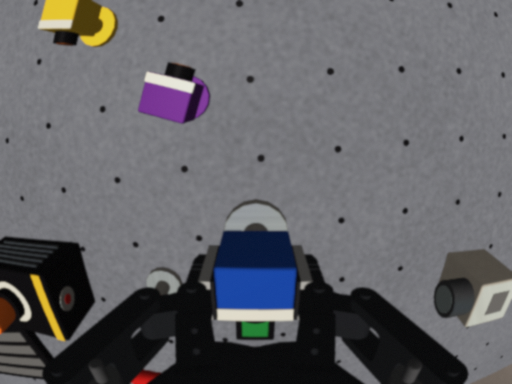

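The detector is square at (255,270), its stripe facing the splitter at (255,329). Lowering.

>>> drive_tool(
  plan=[
    [0,0,0.04,0,0,0,-1],
    [0,0,0.03,0,0,0,-1],
    [0,0,0.018,0,0,0,-1],
    [0,0,0.004,0,0,0,-1],
    [0,0,0.0025,0,0,0,-1],
    [0,0,0,0,0,0,-1],
  ],
)

```text
t: 21.15
tcp_pos: [0.5199, -0.0095, 0.0549]
tool_rot: [0.068, 0.998, -0.0, 0.001]
force: [-0.0, 0.2, -1.0]
finger_gap: 0.414
gripper_force: 43.1
```

>>> drive_tool(
  plan=[
    [0,0,0.001,0,0,0,-1],
    [0,0,0,0,0,0,-0.05],
    [0,0,0,0,0,0,0.3],
    [0,0,0,0,0,0,0.8],
    [0,0,0,0,0,0,0.8],
    [0,0,-0.02,0,0,0,0.8],
    [0,0,-0.05,0,0,0,0.8],
    [0,0,-0.05,0,0,0,0.8],
    [0,0,-0.04,0,0,0,1],
    [0,0,0,0,0,0,1],
  ],
)

```text
t: 22.15
tcp_pos: [0.523, -0.01, 0.2191]
tool_rot: [0.068, 0.998, -0.001, 0.006]
force: [1.4, -0.0, -0.6]
finger_gap: 0.997
gripper_force: 0.0
```

>>> drive_tool(
  plan=[
    [0.03,0,-0.02,0,0,0,1],
    [0.03,0,-0.02,0,0,0,1],
    [0.02,0,0,0,0,0,1],
    [0,0,0,0,0,0,1],
    [0,0,0,0,0,0,1],
  ],
)

```text
t: 22.65
tcp_pos: [0.4403, 0.0015, 0.253]
tool_rot: [0.068, 0.998, -0.0, 0.0]
force: [0.6, 0.0, -0.3]
finger_gap: 1.005
gripper_force: 0.0
```

Run:
```python
from h import *
s=wrist();cv2.imwrite('pics/w9.png',s['image'][:,:,::-1])
t=snap('scene');cv2.imwrite('pics/sc9.png',cv2.resize(t['image'][:,:,::-1],(800,600)))
top(s,'blue',.075);top(s,'white',.075);top(s,'green',.073);top(s,'red',.075);top(s,'beacon',.124);top(s,'stripe',.08)
# detector centre: blue+white union
P=cloud(t)
for c in('blue','green','red','beacon'):
    for ce,a,l in blobs(mask(t,c),15):
        q=P[l];q=q[q[:,2]>.068]
        if len(q)>8: print(c,ce,np.median(q,0).round(4))
```

```text
blue [255. 242.] 544 depth z 0.075 mean [ 0.5135 -0.0088] rect [ 0.5131 -0.0089] [0.0349 0.0234] 82.2
white [111. 113.] 168 depth z 0.075 mean [ 0.3402 -0.1449] rect [ 0.3403 -0.1452] [0.0364 0.0076] 67.4
white [199. 163.] 240 depth z 0.075 mean [ 0.4131 -0.0555] rect [ 0.4132 -0.0553] [0.0362 0.008 ] 64.8
white [255. 255.] 146 depth z 0.075 mean [ 0.53   -0.0108] rect [ 0.5301 -0.0107] [0.0343 0.0055] 82.2
white [442. 296.] 368 depth z 0.080 mean [0.654  0.2599] rect [0.653  0.2624] [0.0845 0.0438] 50.0
white [ 67. 294.] 97 depth z 0.081 mean [ 0.5737 -0.3048] rect [ 0.5744 -0.3075] [0.0476 0.0146] 88.6
green [255. 317.] 280 depth z 0.073 mean [ 0.6283 -0.0248] rect [ 0.6285 -0.0248] [0.0247 0.026 ] 82.2
red [180. 309.] 167 depth z 0.073 mean [ 0.6103 -0.1256] rect [ 0.6098 -0.1249] [0.0157 0.0309] 74.8
beacon [ 54. 319.] 107 depth z 0.124 mean [ 0.5838 -0.305 ] rect [ 0.5833 -0.3059] [0.0154 0.0314] 39.6
stripe [124.  99.] 572 depth z 0.075 mean [ 0.3267 -0.1359] rect [ 0.3265 -0.1364] [0.0361 0.022 ] 68.8
stripe [ 98. 295.] 166 depth z 0.080 mean [ 0.5716 -0.2411] rect [ 0.5724 -0.2411] [0.0137 0.0387] 82.9
blue [292.81168831 195.94155844] [ 0.5162 -0.0076  0.0753]
green [263.4017094 222.1965812] [ 0.6288 -0.0238  0.0738]
red [230.62650602 201.46987952] [ 0.6194 -0.1263  0.0735]
beacon [181.05217391 151.7826087 ] [ 0.5919 -0.3016  0.1235]
```

View pics/w9.png

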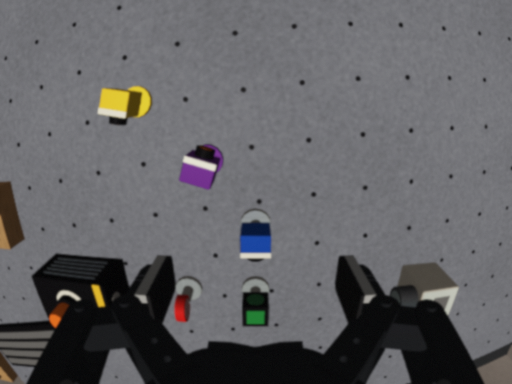

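View pics/sc9.png

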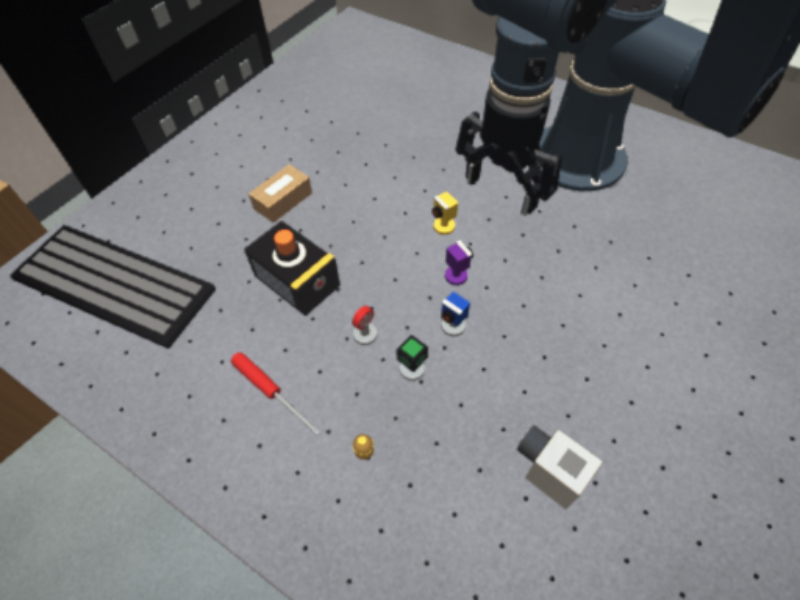

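Both views show everything in place and upright: beacon on the pad, lens at scene pixel (364,322), splitter (412,352) and detector (454,310). The detector measures 110 mm from the splitter. The bystanders look unmoved, so I'm handing in.

```bash
python3 -c "from station import manip; print(manip.sign_off())"
```

```text
the job is handed in; nothing more can be done
None
```

I handed the job in at about 23 s, with no verdict returned: beacon on the laser's pad, splitter, lens and detector at their measured places, all upright and released, and the objective, screwdriver and tissue box looked unmoved in the last scene view.

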